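# Clamp the contact-cleaner bottle and take off its push-and-turn safety cap

## Task

The router's ports are to be cleaned, so open the white bottle of contact cleaner that stands loose between the jaws of the blue cam vise: first swing the vise's red-knobbed lever fully shut so that the bottle is clamped, then press the yellow push-and-turn safety cap down, twist it anticlockwise while it is down until it is free, and lift it straight off. Leave the bottle clamped upright in the vise and the other things on the desk where they are, and finish while still holding the cap: the program ends with the gripper keeping it still and level, about a hand's width straight above the open neck.

Things in the scene. Friction and masses are not known exactly. Their poses are not given: they have to be found in the camera images.
- vise: small blue vise with a cam lever, bolted to the desk. Origin on the desk (z = 0) under the bottle. Base plate 110 mm (its x) by 235 mm (its y from -145 to +90); steel bed 20 mm high. Fixed rubber-faced V jaw on the bottle's +y side (to 84 mm high), sliding flat jaw on the -y side (to 75 mm high), behind it the cam on an upright pin
- jaw_pad: black rubber pad, 52 by 10 by 48 mm, on the face of the sliding jaw; 0.4 to 3 mm clear of the bottle while the lever is open, it presses the bottle into the V jaw with some 30 N when the lever is shut. Origin as the vise's, shifted along its y with the jaw
- cam_lever (a joint): angle of the cam lever, rad: 0 to 0.3 at the start (open; at 0 its arm points along the vise's -y, away from the jaws), 1.6 at its stop (fully shut, arm along the vise's -x). It shuts clockwise seen from above, in a level plane about point cam_pivot, and moves the jaw 5.5 mm. It needs some 3 to 6 N at the knob and stays where it is left
- cam_pivot (a point): point on the lever's upright turning axis, 73 mm above the desk, level with point lever_knob. The steel cam and pin end 66 mm above the desk
- lever_knob (a point): middle of the upright red knob at the end of the lever, 90 mm from cam_pivot: a cylinder 20 mm in diameter, from 53 to 93 mm above the desk, fixed to the lever and free all round. The flat steel arm below it is 13 mm wide, from 44 to 52 mm above the desk
- bottle: round white plastic bottle with a paper label, loose, on the vise's smooth bed between the jaws; origin at the centre of its underside, z up, any yaw. 62 mm in diameter, shoulder at 85 to 95 mm, neck 24 mm in diameter (35 mm over its two lugs) up to its mouth at 118 mm; 137 mm high with the cap. Clamping shifts it by up to 3 mm. Unclamped, it just turns along with the cap
- cap: yellow round push-and-turn safety cap, loose, held on the neck by two lugs; origin at the centre of its lower rim, z up, top 34 mm above it. 45 mm in diameter on its upper part (22 to 34 mm above the origin, the place to grip), skirt below 43 mm. While locked its origin lies 103 mm above the bottle's and its x axis agrees with the bottle's within 6 degrees. 65 g
- cap_grip (a point): centre of the cap's upper part, 28 mm above its origin: the height to grip, with 30 to 40 N. A spring inside holds the cap up with 5 N (12 N when pressed 5.4 mm; stop at 6.5 mm). It turns only while pressed over 4 mm: 5 to 6 mm is good. Turned 60 to 120 degrees (85 is good) anticlockwise seen from above while pressed, it is free and lifts straight off
- router: white wireless router with two upright aerials, 155 by 235 mm, aerials 138 mm high, loose; leave alone
- swab_tub: clear tub of cotton swabs, 58 mm in diameter, 77 mm high, close to the vise, loose; leave alone
- screwdriver: screwdriver 170 mm long, lying beside the vise on its -x side, loose; leave alone
- brush: small brush 150 mm long, lying beside the vise, loose; leave alone
- adapter: black plug-in power adapter, 44 by 72 by 30 mm, loose; leave alone
- tester: yellow hand-held line tester, 120 by 66 by 30 mm, loose; leave alone
- spray_can: blue spray can with a red nozzle, 52 mm in diameter, 148 mm high, loose; leave alone
Mind the look-alikes: they are no part of the job. Of the things shaped like the cap, the yellow one is meant.

How it is judged:
By the outcome, as a careful person would: the job done as asked, in the order asked, and still so for the second after the job is handed in, while the arm keeps its last pose, push and grip.
It also fails if it takes over 59 s, if anything falls off the work surface, if the arm or the gripper's body presses on something with over 40 N, if the wrist force passes 120 N, or if a joint passes its speed limit or range.

## Robot

A 6-joint arm with a two-finger parallel gripper is mounted at the origin on the work surface. World frame = base frame: x ahead of the robot, y to its left, z up, the work surface at z = 0. Lengths are in m, angles in rad, forces in N, time in s.
With the tool pointing down it reaches from about 0.275 to 0.825 m from the base axis. Payload 5.2 kg.
Tool frame: the origin (TCP) lies where the fingers leave the gripper's body, on its centre line; the fingertips stand 84 mm ahead of it and the grasp point (between the pads) lies 65 mm ahead of it; z points along the fingers, y is the line along which they close (so a half turn about z gives the same grasp; the last joint's range is limited). The gripper opens to 93 mm and grips with 3 to 60 N. Pads are 15 mm wide; open, the fingers measure 128 mm over their backs; the gripper's body (75 mm by 188 mm) begins 65 mm behind the grasp point.
Start: joints at [-1.435, 0.259, 1.535, -0, 1.348, -0.203], TCP at [0.183, -0.519, 0.303] pointing down, gripper open.
Joint ranges: [-3.14, 3.14], [-0.91, 2.08], [0.19, 2.58], [-1.22, 4.36], [0.22, 2.71], [-3.12, 3.12]. Speed limits (rad/s): [2.57, 2.57, 3.14, 3.14, 3.14, 3.14].

## Interface

Orientations are given as a rotation vector (axis times angle).
In Python, from rig import arm gives the robot as it stands.
- The arm moves only by the shell command python3 -m creep 'ROWS' [FORCE]. ROWS is JSON, a list of rows, each an object of numbers: "gripper": the opening, from 0 (shut) to 1 (fully open); "x", "y", "z": the shift along the tool's x, y, z in cm; "twist": the turn about the tool's z in degrees. A call has 1 to 20 rows; each row is the pose to reach, as a shift and turn from the pose commanded when the call began, along the tool's axes at that moment; what a row does not reach only later rows make up. A row lasts 1/10 s, in which the tool goes at most 50 mm and 8.59 degrees, less where a joint would pass 70% of its speed; a pose out of reach is approached as far as the arm can. A call with a gripper value outside its range is refused whole. The fingers move at their own pace and stop on an object; FORCE is the grip in N (left out, the last holds). Time passes only in rows, so rows that repeat a pose let the fingers close. It gives the time, the measured TCP pose, the force, the opening and the grip force at its end, in the units of the state.
- arm.observe(): the state, without advancing time (a new reading comes with each control period).
- arm.read_camera(name): name is "scene" or "top"; returns a dict with "image" (420x560x3 uint8, blue, green, red), "z_map" (420x560 float32, m along the optical axis (not along the pixel's ray), 0 where there is no reading), "fx", "fy", "cx", "cy" (pixels), "world_from_camera" (4x4, takes a point from camera to world coordinates). Camera axes: x right, y down, z forward; pixel columns grow to the right and rows downward; lengths in m; the calibration is good to about 2 mm. A picture is of the moment at which its call begins.
- arm.job_done(): hands the job in; it is judged then, once.
The state is a dict: "time": time; "joint_pos": joint angles; "joint_velocities": joint speeds; "effort": joint torques, N m; "ee_pos": TCP position; "orientation": TCP orientation; "wrist_force": force on the tool from outside, world axes, zero at the start; "torque": the same for the moment, N m; "grip_width": finger opening in m; "gripper_force": force on a finger pad.
Only numpy, scipy, OpenCV 4.12 (cv2) and the standard library are available. Lean on these libraries where they do the work, as an engineer would, in place of code of your own. Each camera call takes 0.05 s, during which the arm holds its last target. There are 200 camera calls.

## Working session

There is one attempt and no reset: what is moved stays moved. The work goes in short steps, Python scripts to look and compute and a shell command to move; the robot and the scene stay as the last step left them, time stands still between calls to the robot, and variables do not carry over. Pictures are saved under pics/ and viewed, at most 10 in all, crops included, and the job is handed in when it is done.

```bash
mkdir -p pics; ls; python3 - <<'E'
from rig import arm
import cv2,numpy as np,pickle
d={}
for n in("top","scene"):
    c=arm.read_camera(n);d[n]=c;cv2.imwrite(f"pics/{n}0.png",c["image"]);print(n,c["fx"],c["cx"],c["cy"],np.round(c["world_from_camera"],3).tolist())
pickle.dump(d,open("d0.pkl","wb"))
s=arm.observe();print({k:np.round(v,3).tolist() for k,v in s.items()})
E
```

```text
pics
top 395.7547533601604 278.88157006086664 212.24520526802525 [[0.03, -0.994, 0.107, 0.418], [-1.0, -0.029, 0.006, -0.006], [-0.003, -0.107, -0.994, 1.382], [0.0, 0.0, 0.0, 1.0]]
scene 409.6638065075108 272.3950540388613 209.18652568262394 [[0.623, 0.676, -0.394, 1.028], [0.783, -0.542, 0.307, -0.357], [-0.006, -0.499, -0.866, 1.112], [0.0, 0.0, 0.0, 1.0]]
{'time': 0.1, 'joint_pos': [-1.435, 0.259, 1.536, 0.0, 1.348, -0.203], 'joint_velocities': [-0.003, -0.002, -0.006, 0.001, 0.002, 0.0], 'effort': [0.004, -43.821, -28.464, 0.072, 0.036, -0.0], 'ee_pos': [0.183, -0.518, 0.302], 'orientation': [-3.095, -0.529, -0.0], 'wrist_force': [0.008, 0.416, 0.463], 'torque': [-0.007, 0.013, 0.015], 'gripper_force': 0.0, 'grip_width': 0.093}
```

View pics/top0.png

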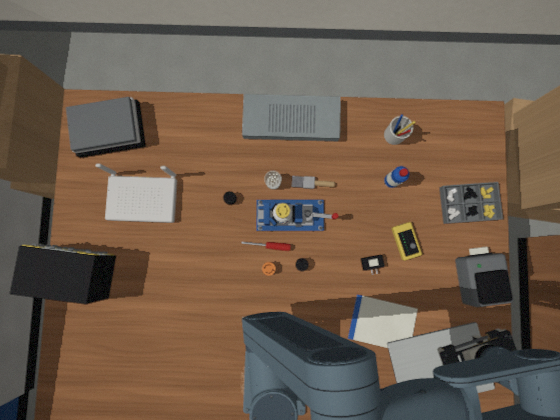

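View pics/scene0.png

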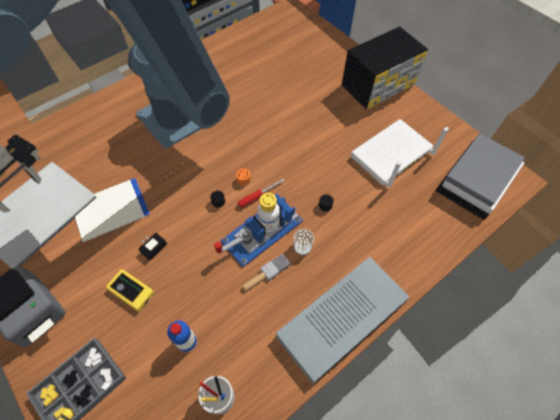

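Top view: cap at (282,212), red knob at (336,216), and the vise runs along world y with its lever to the image right. The screwdriver lies at (270,245) and the tub at (273,180). The scene view shows cap (268,202) and knob (218,246).

```bash
cat > h.py <<'E'
import cv2,numpy as np
def ray(c,u,v,z):
    W=c["world_from_camera"];d=W[:3,:3]@[(u-c["cx"])/c["fx"],(v-c["cy"])/c["fy"],1];o=W[:3,3]
    return o+d*(z-o[2])/d[2], o, d/np.linalg.norm(d)
def tri(a,b):
    (_,o1,d1),(_,o2,d2)=a,b
    A=np.stack([d1,-d2],1);t=np.linalg.lstsq(A,o2-o1,rcond=None)[0]
    p,q=o1+t[0]*d1,o2+t[1]*d2;return (p+q)/2,np.linalg.norm(p-q)
def blob(c,lo,hi,roi):
    h=cv2.cvtColor(c["image"],cv2.COLOR_BGR2HSV);m=cv2.inRange(h,np.array(lo),np.array(hi))
    x0,x1,y0,y1=roi;k=np.zeros_like(m);k[y0:y1,x0:x1]=m[y0:y1,x0:x1]
    return k
def cen(k):
    n,l,s,c=cv2.connectedComponentsWithStats(k);i=1+np.argmax(s[1:,4]);return c[i],s[i]
E
python3 - <<'E'
from h import *
import pickle
d=pickle.load(open("d0.pkl","rb"));t,s=d["top"],d["scene"]
Y=((20,110,90),(35,255,255));R=((0,140,70),(6,255,255))
for nm,C,rt,rs,z in(("cap",Y,(262,302,195,232),(250,290,185,225),.157),("knob",R,(322,350,205,228),(208,230,234,258),.093)):
    a,sa=cen(blob(t,*C,rt));b,sb=cen(blob(s,*C,rs))
    print(nm,a,sa,b,sb,"top@z",ray(t,*a,z)[0].round(4),"scene@z",ray(s,*b,z)[0].round(4),"tri",tri(ray(t,*a,z),ray(s,*b,z)))
k=blob(t,(100,120,60),(125,255,255),(245,335,190,240));p=np.argwhere(k)[:,::-1]
w=np.array([ray(t,*q,.01)[0][:2] for q in p],np.float32);print("vise",cv2.minAreaRect(w),len(w))
crop=np.hstack([cv2.resize(t["image"][165:285,230:350],(400,400),interpolation=3),cv2.resize(s["image"][170:290,205:325],(400,400),interpolation=3)])
cv2.imwrite("pics/crop.png",crop)
E
```

```text
cap [282.55844156 210.24675325] [276 204  14  14 154] [267.50393701 201.66929134] [260 192  16  20 254] top@z [ 0.5569 -0.01    0.157 ] scene@z [ 0.567  -0.0147  0.157 ] tri (array([ 0.55903164, -0.00952537,  0.14111472]), np.float64(0.0012022656340666166))
knob [334.93103448 215.62068966] [332 213   7   6  29] [217.85714286 246.47619048] [214 242   8  11  63] top@z [ 0.5515 -0.1819  0.093 ] scene@z [ 0.5635 -0.1856  0.093 ] tri (array([ 0.55409565, -0.18345132,  0.07372784]), np.float64(0.002484391799683034))
vise ((0.5578721165657043, -0.03681108355522156), (0.10504493117332458, 0.23058196902275085), 1.681187629699707) 920
```

View pics/crop.png

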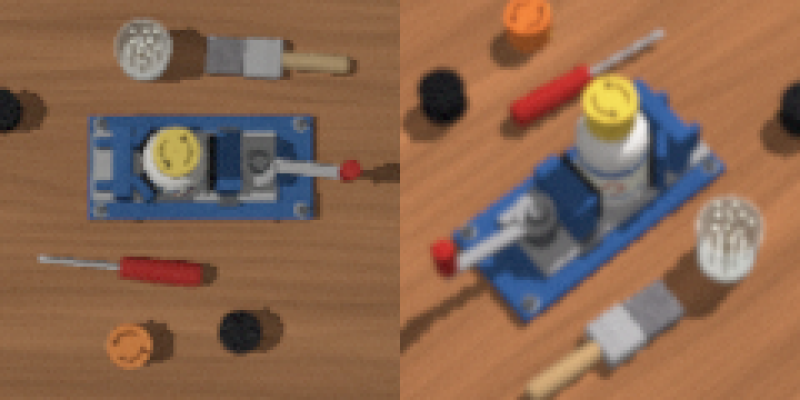

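The crops show the lever nearly open, pointing to vise −y (top crop pin (262,160), knob (349,170)). The orange and black caps are look-alikes. The vise frame is about the world frame with origin near (0.558,−0.0095), which agrees with the cap measurement.

```bash
cat >> h.py <<'E'
from scipy.spatial.transform import Rotation as Ro
def go(state,g,yawdir):
    """shift cm in tool axes and twist so that grasp point=g and tool y along +-yawdir (deg, world)"""
    R=Ro.from_rotvec(state["orientation"]).as_matrix();p=np.array(state["ee_pos"])+.065*R[:,2]
    sh=R.T@(np.array(g)-p)*100
    cur=np.degrees(np.arctan2(R[1,1],R[0,1]));dy=(yawdir-cur+90)%180-90
    return sh.round(2),round(-dy,1),"grasp now",p.round(4),"y yaw",round(cur,1),"tilt z",R[:,2].round(3)
E
python3 - <<'E'
from h import *
import pickle
from rig import arm
d=pickle.load(open("d0.pkl","rb"));t,s=d["top"],d["scene"]
a=ray(t,308.6,213,.066)[0];b=ray(s,205+140*.3,170+208*.3,.066);print(a,b[0],tri(ray(t,308.6,213,.066),b))
st=arm.observe();print(st["joint_pos"])
K=(.553,-.183);ang=np.degrees(np.arctan2(K[1]+.0935,K[0]-.560));print(ang)
print(go(st,(*K,.128),ang-90))
E
```

```text
[ 0.56052216 -0.09753964  0.066     ] [ 0.56690653 -0.09094283  0.066     ] (array([ 0.5631503 , -0.09392732,  0.06264445]), np.float64(0.008925698682413656))
[-1.43479135e+00  2.59262029e-01  1.53593959e+00  2.45971668e-05
  1.34798518e+00 -2.02825562e-01]
-94.47213006428441
(array([ 46.06, -19.3 ,  10.95]), np.float64(-66.1), 'grasp now', array([ 0.1828, -0.5183,  0.237 ]), 'y yaw', np.float64(-70.6), 'tilt z', array([-0.   ,  0.002, -1.   ]))
```

```bash
python3 -m creep '[{"x":23,"y":-9.6,"z":0,"twist":-33,"gripper":1},{"x":23,"y":-9.6,"z":0,"twist":-33,"gripper":1},{"x":23,"y":-9.6,"z":0,"twist":-33,"gripper":1},{"x":23,"y":-9.6,"z":0,"twist":-33,"gripper":1},{"x":46.06,"y":-19.3,"z":4,"twist":-66.1,"gripper":1},{"x":46.06,"y":-19.3,"z":4,"twist":-66.1,"gripper":0.6},{"x":46.06,"y":-19.3,"z":4,"twist":-66.1,"gripper":0.6},{"x":46.06,"y":-19.3,"z":4,"twist":-66.1,"gripper":0.6},{"x":46.06,"y":-19.3,"z":9,"twist":-66.1,"gripper":0.6},{"x":46.06,"y":-19.3,"z":10.95,"twist":-66.1,"gripper":0.6},{"x":46.06,"y":-19.3,"z":10.95,"twist":-66.1,"gripper":0.6},{"x":46.06,"y":-19.3,"z":10.95,"twist":-66.1,"gripper":0.6},{"x":46.06,"y":-19.3,"z":10.95,"twist":-66.1,"gripper":0.6}]'; python3 - <<'E'
from h import *
from rig import arm
st=arm.observe();print(np.round(st["joint_pos"],3));print(go(st,(.553,-.183,.078),-4.5))
c=arm.read_camera("scene");cv2.imwrite("pics/s1.png",cv2.resize(c["image"][150:310,160:320],(560,560),interpolation=3))
E
```

```text
time: 1.4
ee_pos: [0.5528, -0.1833, 0.1926]
orientation: [-2.304, -2.133, 0.002]
wrist_force: [-0.1, -0.3, 0.4]
grip_width: 0.0555
gripper_force: 0.0
[-0.511  0.41   1.602 -0.     1.131 -0.434]
(array([0.02, 0.04, 4.96]), np.float64(0.1), 'grasp now', array([ 0.5527, -0.1832,  0.1276]), 'y yaw', np.float64(-4.4), 'tilt z', array([-0.002,  0.001, -1.   ]))
```

View pics/s1.png

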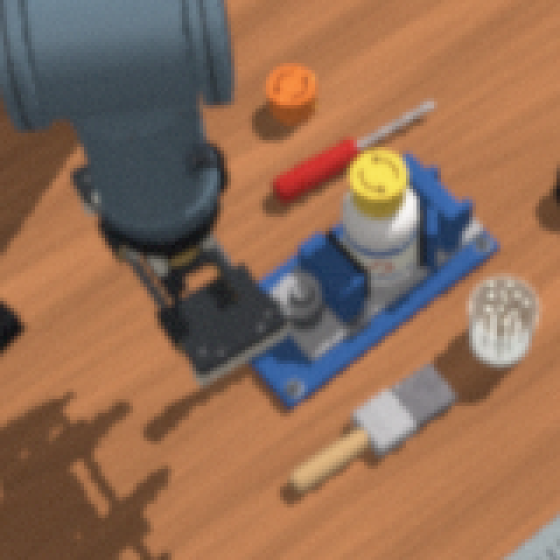

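The gripper hides the knob, centred over it at about (215,320), and everything else is undisturbed. I'll go down and close gently.

```bash
python3 -m creep '[{"z":3,"gripper":0.6},{"z":4.9,"gripper":0.6},{"z":4.9,"gripper":0.6},{"z":4.9,"gripper":0.15},{"z":4.9,"gripper":0.15},{"z":4.9,"gripper":0.15},{"z":4.9,"gripper":0.15},{"z":4.9,"gripper":0.15},{"z":4.9,"gripper":0.15}]' 6; python3 - <<'E'
from h import *
from rig import arm
st=arm.observe();print(st["torque"])
P=np.array([.560,-.0935]);R=Ro.from_rotvec(st["orientation"]).as_matrix();p=np.array(st["ee_pos"])+.065*R[:,2]
print(p,st["joint_pos"][5])
v=p[:2]-P
for r in range(0,96,8):
    a=-np.radians(r);q=P+np.array([[np.cos(a),-np.sin(a)],[np.sin(a),np.cos(a)]])@v
    print(r,(R.T@np.r_[q-p[:2],0]*100).round(2),np.degrees(np.arctan2(*(q-P)[::-1])).round(1))
E
```

```text
[-0.01369783 -0.07826863 -0.00704046]
[ 0.55294511 -0.18413475  0.12864736] -0.4341916532503912
0 [0. 0. 0.] -94.5
8 [ 0.09 -1.27  0.  ] -102.5
16 [ 0.35 -2.51  0.  ] -110.5
24 [ 0.78 -3.7   0.  ] -118.5
32 [ 1.38 -4.82 -0.  ] -126.5
40 [ 2.12 -5.84 -0.  ] -134.5
48 [ 3.01 -6.76 -0.  ] -142.5
56 [ 4.   -7.54 -0.  ] -150.5
64 [ 5.1  -8.17 -0.  ] -158.5
72 [ 6.28 -8.65 -0.  ] -166.5
80 [ 7.51 -8.96 -0.  ] -174.5
88 [ 8.77 -9.09 -0.  ] 177.5schema error: expected keys gripper, x, y, z, twist
```

```bash
python3 -m creep '[{"x":0,"y":0,"twist":0,"z":3,"gripper":0.6},{"x":0,"y":0,"twist":0,"z":4.9,"gripper":0.6},{"x":0,"y":0,"twist":0,"z":4.9,"gripper":0.6},{"x":0,"y":0,"twist":0,"z":4.9,"gripper":0.15},{"x":0,"y":0,"twist":0,"z":4.9,"gripper":0.15},{"x":0,"y":0,"twist":0,"z":4.9,"gripper":0.15},{"x":0,"y":0,"twist":0,"z":4.9,"gripper":0.15},{"x":0,"y":0,"twist":0,"z":4.9,"gripper":0.15},{"x":0,"y":0,"twist":0,"z":4.9,"gripper":0.15}]' 6
```

```text
time: 2.35
ee_pos: [0.5534, -0.1838, 0.1448]
orientation: [2.306, 2.132, 0.0]
wrist_force: [-0.8, 0.4, 2.7]
grip_width: 0.0196
gripper_force: 6.0
```

```bash
python3 -m creep '[{"x":0.03,"y":-0.63,"z":0,"twist":4,"gripper":0.15},{"x":0.09,"y":-1.27,"z":0,"twist":8,"gripper":0.15},{"x":0.2,"y":-1.9,"z":0,"twist":12,"gripper":0.15},{"x":0.35,"y":-2.51,"z":0,"twist":16,"gripper":0.15},{"x":0.55,"y":-3.11,"z":0,"twist":20,"gripper":0.15},{"x":0.78,"y":-3.7,"z":0,"twist":24,"gripper":0.15},{"x":1.07,"y":-4.27,"z":0,"twist":28,"gripper":0.15},{"x":1.38,"y":-4.82,"z":0,"twist":32,"gripper":0.15},{"x":1.74,"y":-5.34,"z":0,"twist":36,"gripper":0.15},{"x":2.12,"y":-5.84,"z":0,"twist":40,"gripper":0.15},{"x":2.12,"y":-5.84,"z":0,"twist":40,"gripper":0.15}]' 10; python3 - <<'E'
from h import *
from rig import arm
st=arm.observe()
P=np.array([.560,-.0935]);R=Ro.from_rotvec(st["orientation"]).as_matrix();p=np.array(st["ee_pos"])+.065*R[:,2]
print(p,np.linalg.norm(p[:2]-P),st["joint_pos"][5])
v=p[:2]-P
for r in range(0,57,8):
    a=-np.radians(r);q=P+np.array([[np.cos(a),-np.sin(a)],[np.sin(a),np.cos(a)]])@v
    print(r,(R.T@np.r_[q-p[:2],0]*100).round(2),np.degrees(np.arctan2(*(q-P)[::-1])).round(1))
E
```

```text
time: 3.45
ee_pos: [0.4967, -0.1573, 0.1448]
orientation: [2.897, 1.215, 0.002]
wrist_force: [-0.0, 3.2, 4.3]
grip_width: 0.0198
gripper_force: 10.0
[ 0.49681225 -0.15725272  0.07978401] 0.08976135818641216 0.2548603885519479
0 [0. 0. 0.] -134.7
8 [ 0.09 -1.25 -0.  ] -142.7
16 [ 0.36 -2.47 -0.  ] -150.7
24 [ 0.79 -3.65 -0.  ] -158.7
32 [ 1.38 -4.75 -0.  ] -166.7
40 [ 2.12 -5.76 -0.  ] -174.7
48 [ 3.   -6.66 -0.  ] 177.3
56 [ 3.99 -7.43  0.  ] 169.3
```

```bash
python3 -m creep '[{"x":0.03,"y":-0.63,"z":0,"twist":4,"gripper":0.15},{"x":0.09,"y":-1.25,"z":0,"twist":8,"gripper":0.15},{"x":0.2,"y":-1.87,"z":0,"twist":12,"gripper":0.15},{"x":0.36,"y":-2.47,"z":0,"twist":16,"gripper":0.15},{"x":0.55,"y":-3.07,"z":0,"twist":20,"gripper":0.15},{"x":0.79,"y":-3.65,"z":0,"twist":24,"gripper":0.15},{"x":1.07,"y":-4.21,"z":0,"twist":28,"gripper":0.15},{"x":1.38,"y":-4.75,"z":0,"twist":32,"gripper":0.15},{"x":1.74,"y":-5.27,"z":0,"twist":36,"gripper":0.15},{"x":2.12,"y":-5.76,"z":0,"twist":40,"gripper":0.15},{"x":2.33,"y":-6,"z":0,"twist":42,"gripper":0.15},{"x":2.55,"y":-6.22,"z":0,"twist":44,"gripper":0.15},{"x":2.7,"y":-6.38,"z":0,"twist":45.5,"gripper":0.15},{"x":2.7,"y":-6.38,"z":0,"twist":45.5,"gripper":0.15},{"x":2.7,"y":-6.38,"z":0,"twist":45.5,"gripper":0.15}]' 14; python3 - <<'E'
from h import *
from rig import arm
st=arm.observe()
P=np.array([.560,-.0935]);R=Ro.from_rotvec(st["orientation"]).as_matrix();p=np.array(st["ee_pos"])+.065*R[:,2]
v=p[:2]-P;print(p,np.linalg.norm(v),st["joint_pos"][5],np.degrees(np.arctan2(v[1],v[0])),"y yaw",np.degrees(np.arctan2(R[1,1],R[0,1])))
E
```

```text
time: 4.95
ee_pos: [0.4704, -0.0943, 0.1448]
orientation: [3.141, 0.004, 0.001]
wrist_force: [0.0, -0.3, 5.9]
grip_width: 0.0199
gripper_force: 14.0
[ 0.47040702 -0.09438048  0.07977582] 0.08959730335506154 1.137506830104356 -179.4369408700277 y yaw -89.83917053679872
```

```bash
python3 -m creep '[{"x":0,"y":-0.2,"z":0,"twist":1,"gripper":0.15},{"x":0,"y":-0.4,"z":0,"twist":2,"gripper":0.15},{"x":0,"y":-0.4,"z":0,"twist":2,"gripper":0.15},{"x":0,"y":-0.4,"z":0,"twist":2,"gripper":0.15}]' 20
```

```text
time: 5.35
ee_pos: [0.4706, -0.0925, 0.1448]
orientation: [3.137, -0.05, 0.002]
wrist_force: [-1.3, -10.1, 2.9]
grip_width: 0.0194
gripper_force: 20.0
```

```bash
python3 -m creep '[{"x":0,"y":-0.3,"z":0,"twist":0,"gripper":0.15},{"x":0,"y":-0.3,"z":0,"twist":0,"gripper":0.15},{"x":0,"y":-0.3,"z":0,"twist":0,"gripper":0.15}]'
```

```text
time: 5.65
ee_pos: [0.4707, -0.092, 0.1448]
orientation: [3.132, -0.049, 0.002]
wrist_force: [-3.4, -22.4, 0.4]
grip_width: 0.0197
gripper_force: 20.0
```

```bash
python3 -m creep '[{"x":0,"y":0.5,"z":0,"twist":0,"gripper":0.15},{"x":0,"y":0.5,"z":0,"twist":0,"gripper":0.15},{"x":0,"y":0.5,"z":0,"twist":0,"gripper":0.6},{"x":0,"y":0.5,"z":0,"twist":0,"gripper":0.6},{"x":0,"y":0.5,"z":0,"twist":0,"gripper":0.6},{"x":0,"y":0.5,"z":0,"twist":0,"gripper":0.6},{"x":0,"y":0.5,"z":-4,"twist":0,"gripper":0.6},{"x":0,"y":0.5,"z":-8,"twist":0,"gripper":1},{"x":0,"y":0.5,"z":-12,"twist":0,"gripper":1},{"x":0,"y":10,"z":-16,"twist":0,"gripper":1},{"x":0,"y":10,"z":-16,"twist":0,"gripper":1},{"x":0,"y":10,"z":-16,"twist":0,"gripper":1},{"x":0,"y":10,"z":-16,"twist":0,"gripper":1}]'
python3 - <<'E'
from h import *
from rig import arm
import pickle
t=arm.read_camera("top");s=arm.read_camera("scene");pickle.dump((t,s),open("d1.pkl","wb"))
cv2.imwrite("pics/c2.png",np.hstack([cv2.resize(t["image"][165:285,230:350],(400,400),interpolation=3),cv2.resize(s["image"][170:290,205:325],(400,400),interpolation=3)]))
Y=((20,110,90),(35,255,255));st=arm.observe();print(np.round(st["joint_pos"],2),np.round(st["ee_pos"],3))
b,sb=cen(blob(s,*Y,(250,290,185,225)));print(b,sb)
try:
    a,sa=cen(blob(t,*Y,(262,302,195,232)));print(a,sa,tri(ray(t,*a,.157),ray(s,*b,.157)))
except Exception as e: print(e)
E
```

```text
time: 6.95
ee_pos: [0.4664, -0.1877, 0.3043]
orientation: [-3.141, 0.058, -0.001]
wrist_force: [-0.6, 0.4, 0.3]
grip_width: 0.0927
gripper_force: 0.0
[-0.6   0.17  1.64  0.    1.33  1.  ] [ 0.466 -0.186  0.303]
[267.65612648 201.54150198] [260 192  16  20 253]
[282.22147651 210.30201342] [276 204  14  14 149] (array([ 0.55879798, -0.00860969,  0.14058863]), np.float64(0.0008725700214774699))
```

View pics/c2.png

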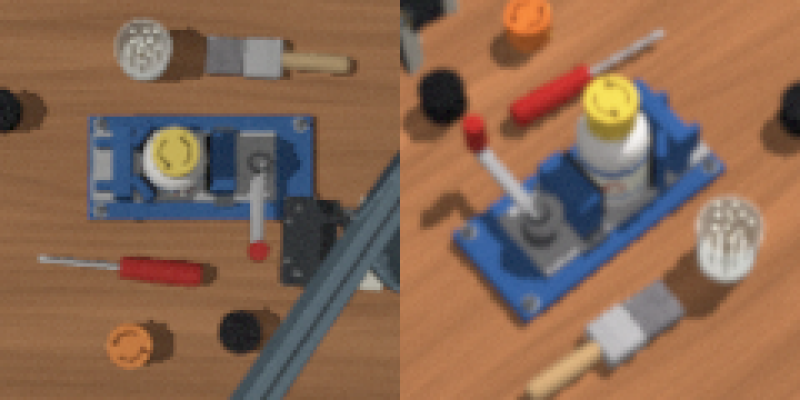

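The top crop at (258,250) shows the lever pointing to vise −x, so it is shut. The bottle is upright with its cap at (176,152), and nothing else has moved. The cap is at about (0.5575, −0.009).

```bash
python3 - <<'E'
from h import *
from rig import arm
st=arm.observe();print(go(st,(.5575,-.009,.151),-88.3))
E
```

```text
(array([  8.55, -17.96,   8.74]), np.float64(-3.7), 'grasp now', array([ 0.466 , -0.1857,  0.2382]), 'y yaw', np.float64(-92.0), 'tilt z', array([-0.002,  0.002, -1.   ]))
```

```bash
python3 -m creep '[{"x":4.3,"y":-9,"z":0,"twist":-3.7,"gripper":1},{"x":8.55,"y":-17.96,"z":0,"twist":-3.7,"gripper":1},{"x":8.55,"y":-17.96,"z":0,"twist":-3.7,"gripper":1},{"x":8.55,"y":-17.96,"z":0,"twist":-3.7,"gripper":1},{"x":8.55,"y":-17.96,"z":0,"twist":-3.7,"gripper":1},{"x":8.55,"y":-17.96,"z":3,"twist":-3.7,"gripper":1},{"x":8.55,"y":-17.96,"z":6,"twist":-3.7,"gripper":1},{"x":8.55,"y":-17.96,"z":8.7,"twist":-3.7,"gripper":1},{"x":8.55,"y":-17.96,"z":8.7,"twist":-3.7,"gripper":1},{"x":8.55,"y":-17.96,"z":8.7,"twist":-3.7,"gripper":1},{"x":8.55,"y":-17.96,"z":8.7,"twist":-3.7,"gripper":1}]'
python3 - <<'E'
from h import *
from rig import arm
st=arm.observe();print(go(st,(.5575,-.009,.151),-88.3),st["wrist_force"])
E
```

```text
time: 8.15
ee_pos: [0.5588, -0.0104, 0.2187]
orientation: [3.141, 0.047, 0.003]
wrist_force: [0.6, 0.6, 1.0]
grip_width: 0.0928
gripper_force: 0.0
(array([-0.14, -0.14,  0.27]), np.float64(0.0), 'grasp now', array([ 0.5589, -0.0104,  0.1537]), 'y yaw', np.float64(-88.3), 'tilt z', array([ 0.002, -0.   , -1.   ])) [0.5644527  0.60319857 1.03759042]
```

```bash
python3 -m creep '[{"x":-0.12,"y":-0.14,"z":0.25,"twist":0,"gripper":1},{"x":-0.12,"y":-0.14,"z":0.25,"twist":0,"gripper":0.3},{"x":-0.12,"y":-0.14,"z":0.25,"twist":0,"gripper":0.3},{"x":-0.12,"y":-0.14,"z":0.25,"twist":0,"gripper":0.3},{"x":-0.12,"y":-0.14,"z":0.25,"twist":0,"gripper":0.3},{"x":-0.12,"y":-0.14,"z":0.25,"twist":0,"gripper":0.3},{"x":-0.12,"y":-0.14,"z":0.25,"twist":0,"gripper":0.3},{"x":-0.12,"y":-0.14,"z":0.25,"twist":0,"gripper":0.3}]' 12
python3 - <<'E'
from h import *
from rig import arm
st=arm.observe();print(go(st,(.5575,-.009,.151),-88.3),st["wrist_force"])
E
```

```text
time: 8.95
ee_pos: [0.557, -0.009, 0.2148]
orientation: [-3.141, -0.047, 0.0]
wrist_force: [-0.7, -0.4, 1.1]
grip_width: 0.0448
gripper_force: 12.0
(array([ 0.05,  0.  , -0.12]), np.float64(0.0), 'grasp now', array([ 0.557 , -0.009 ,  0.1498]), 'y yaw', np.float64(-88.3), 'tilt z', array([-0.,  0., -1.])) [-0.74648799 -0.38182907  1.13345261]
```

```bash
python3 -m creep '[{"x":0,"y":0,"z":0,"twist":0,"gripper":0.3},{"x":0,"y":0,"z":0,"twist":0,"gripper":0.3},{"x":0,"y":0,"z":0.2,"twist":0,"gripper":0.3},{"x":0,"y":0,"z":0.4,"twist":0,"gripper":0.3},{"x":0,"y":0,"z":0.6,"twist":0,"gripper":0.3},{"x":0,"y":0,"z":0.6,"twist":0,"gripper":0.3},{"x":0,"y":0,"z":0.6,"twist":0,"gripper":0.3}]' 38
```

```text
time: 9.65
ee_pos: [0.5571, -0.009, 0.21]
orientation: [3.141, 0.047, 0.002]
wrist_force: [-2.8, 1.3, 9.3]
grip_width: 0.044
gripper_force: 38.0
```

```bash
python3 -m creep '[{"x":0,"y":0,"z":0.15,"twist":0,"gripper":0.3},{"x":0,"y":0,"z":0.15,"twist":0,"gripper":0.3},{"x":0,"y":0,"z":0.15,"twist":0,"gripper":0.3}]'; python3 -c "
from rig import arm
s=arm.observe();print(s['ee_pos'],s['wrist_force'])"
```

```text
time: 9.95
ee_pos: [0.5572, -0.009, 0.2088]
orientation: [3.141, 0.047, 0.002]
wrist_force: [-4.1, 1.4, 12.4]
grip_width: 0.0441
gripper_force: 38.0
[ 0.5571784  -0.00897158  0.20883339] [-4.11011435  1.42258433 12.38340601]
```

```bash
python3 -m creep '[{"x":0,"y":0,"z":0,"twist":-4,"gripper":0.3},{"x":0,"y":0,"z":0,"twist":-8,"gripper":0.3},{"x":0,"y":0,"z":0,"twist":-12,"gripper":0.3},{"x":0,"y":0,"z":0,"twist":-16,"gripper":0.3},{"x":0,"y":0,"z":0,"twist":-20,"gripper":0.3},{"x":0,"y":0,"z":0,"twist":-20,"gripper":0.3}]'; python3 -c "
from rig import arm
s=arm.observe();print(s['ee_pos'],s['wrist_force'],s['torque'])"
```

```text
time: 10.55
ee_pos: [0.5581, -0.0095, 0.2093]
orientation: [3.083, 0.594, 0.006]
wrist_force: [-1.1, -0.8, 11.6]
grip_width: 0.0439
gripper_force: 38.0
[ 0.55813686 -0.00947728  0.20930768] [-1.10813595 -0.75896515 11.62256389] [-0.0900828   0.19846699  0.05466905]
```

```bash
python3 -m creep '[{"x":0,"y":0,"z":0.04,"twist":-4,"gripper":0.3},{"x":0,"y":0,"z":0.04,"twist":-8,"gripper":0.3},{"x":0,"y":0,"z":0.04,"twist":-12,"gripper":0.3},{"x":0,"y":0,"z":0.04,"twist":-16,"gripper":0.3},{"x":0,"y":0,"z":0.04,"twist":-20,"gripper":0.3},{"x":0,"y":0,"z":0.04,"twist":-24,"gripper":0.3},{"x":0,"y":0,"z":0.04,"twist":-28,"gripper":0.3},{"x":0,"y":0,"z":0.04,"twist":-32,"gripper":0.3},{"x":0,"y":0,"z":0.04,"twist":-36,"gripper":0.3},{"x":0,"y":0,"z":0.04,"twist":-40,"gripper":0.3},{"x":0,"y":0,"z":0.04,"twist":-45,"gripper":0.3},{"x":0,"y":0,"z":0.04,"twist":-50,"gripper":0.3},{"x":0,"y":0,"z":0.04,"twist":-55,"gripper":0.3},{"x":0,"y":0,"z":0.04,"twist":-60,"gripper":0.3},{"x":0,"y":0,"z":0.04,"twist":-66,"gripper":0.3},{"x":0,"y":0,"z":0.04,"twist":-66,"gripper":0.3},{"x":0,"y":0,"z":0.04,"twist":-66,"gripper":0.3}]'; python3 - <<'E'
from h import *
from rig import arm
s=arm.observe();print(s['ee_pos'],s['wrist_force'],s['torque']);print(go(s,(.557,-.009,.15),0))
E
```

```text
time: 12.25
ee_pos: [0.559, -0.0094, 0.2093]
orientation: [2.261, 2.173, 0.006]
wrist_force: [0.4, 0.5, 10.9]
grip_width: 0.0442
gripper_force: 38.0
[ 0.55900005 -0.00940709  0.20930063] [ 0.38082895  0.49624116 10.90810197] [-0.00448139 -0.23299664  0.090924  ]
(array([ 0.04, -0.24, -0.57]), np.float64(-2.3), 'grasp now', array([ 0.5594, -0.0095,  0.1443]), 'y yaw', np.float64(-2.3), 'tilt z', array([ 0.006, -0.001, -1.   ]))
```

```bash
python3 -m creep '[{"x":0,"y":0,"z":-0.4,"twist":0,"gripper":0.3},{"x":0,"y":0,"z":-0.8,"twist":0,"gripper":0.3},{"x":0,"y":0,"z":-1.2,"twist":0,"gripper":0.3},{"x":0,"y":0,"z":-1.5,"twist":0,"gripper":0.3},{"x":0,"y":0,"z":-1.5,"twist":0,"gripper":0.3}]'; python3 - <<'E'
from h import *
from rig import arm
s=arm.observe();print(s['ee_pos'],s['wrist_force'],s['torque'])
E
```

```text
time: 12.75
ee_pos: [0.5573, -0.0091, 0.2221]
orientation: [2.265, 2.176, 0.001]
wrist_force: [1.5, -0.2, 1.3]
grip_width: 0.0444
gripper_force: 38.0
[ 0.55729555 -0.00910232  0.22206048] [ 1.53235327 -0.22858002  1.25007674] [-0.06146587 -0.5047618   0.07363934]
```

```bash
python3 -m creep '[{"x":0,"y":0,"z":-0.5,"twist":0,"gripper":0.3},{"x":0,"y":0,"z":-1,"twist":0,"gripper":0.3},{"x":0,"y":0,"z":-1.5,"twist":0,"gripper":0.3},{"x":0,"y":0,"z":-2.3,"twist":0,"gripper":0.3},{"x":0,"y":0,"z":-3.3,"twist":0,"gripper":0.3},{"x":0,"y":0,"z":-4.5,"twist":0,"gripper":0.3},{"x":0,"y":0,"z":-6,"twist":0,"gripper":0.3},{"x":0,"y":0,"z":-7.5,"twist":0,"gripper":0.3},{"x":0,"y":0,"z":-9,"twist":0,"gripper":0.3},{"x":0,"y":0,"z":-9.7,"twist":0,"gripper":0.3},{"x":0,"y":0,"z":-10,"twist":0,"gripper":0.3},{"x":0,"y":0,"z":-10,"twist":0,"gripper":0.3},{"x":0,"y":0,"z":-10,"twist":0,"gripper":0.3},{"x":0,"y":0,"z":-10,"twist":0,"gripper":0.3}]'; python3 - <<'E'
from h import *
from rig import arm
s=arm.observe();print(s['ee_pos'],s['wrist_force'],s['torque']);print(go(s,(.5575,-.009,.25),-2.3))
t=arm.read_camera("top");s=arm.read_camera("scene")
cv2.imwrite("pics/c3.png",np.hstack([cv2.resize(t["image"][165:285,230:350],(400,400),interpolation=3),cv2.resize(s["image"][150:290,205:345],(400,400),interpolation=3)]))
E
```

```text
time: 14.15
ee_pos: [0.5567, -0.0089, 0.3211]
orientation: [-2.265, -2.176, 0.001]
wrist_force: [0.2, 0.1, -0.8]
grip_width: 0.0443
gripper_force: 38.0
[ 0.5567104  -0.00893769  0.32106608] [ 0.19709452  0.06396843 -0.77957161] [ 0.00521601 -0.10114735  0.04457292]
(array([-0.01,  0.09,  0.61]), np.float64(0.0), 'grasp now', array([ 0.5566, -0.0089,  0.2561]), 'y yaw', np.float64(-2.3), 'tilt z', array([-0.001,  0.   , -1.   ]))
```

View pics/c3.png

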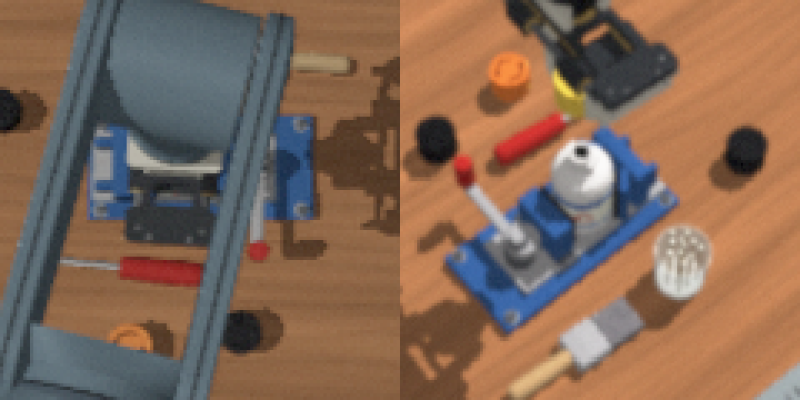

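The scene crop shows the bottle open and upright in the vise, with its mouth at (580,152). The yellow cap is held above it at (570,95), the lever is shut, and nothing else has moved. The wrist force matches the cap's weight.

```bash
python3 -m creep '[{"x":0,"y":0,"z":0,"twist":0,"gripper":0.3},{"x":0,"y":0,"z":0,"twist":0,"gripper":0.3},{"x":0,"y":0,"z":0,"twist":0,"gripper":0.3}]'; python3 -c "
from rig import arm
print(arm.job_done())"
```

```text
time: 14.55
ee_pos: [0.557, -0.009, 0.3218]
orientation: [-2.265, -2.177, 0.0]
wrist_force: [0.9, 0.1, -1.1]
grip_width: 0.0436
gripper_force: 38.0
the job is handed in; nothing more can be done
None
```

I handed the job in at 14.6 s: the vise lever is fully shut, the open bottle stands clamped upright, and the gripper holds the yellow cap still and level about 9 cm above the neck, with nothing else seen to have moved; no verdict was returned.

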